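Shim the short foot of a rocking parcel scale

ROBOT

A 6-joint arm with a two-finger parallel gripper is mounted at the origin on the work surface. World frame = base frame: x ahead of the robot, y to its left, z up, the work surface at z = 0. Lengths are in m, angles in rad, forces in N, time in s.
With the tool pointing down it reaches from about 0.35 to 0.775 m from the base axis. Payload 5.5 kg.
Tool frame: the origin (TCP) lies at the very end of the fingers, on their centre line; the grasp point (between the pads) lies 19 mm behind it; z points along the fingers, y is the line along which they close (so a half turn about z gives the same grasp; the last joint's range is limited). The gripper opens to 85 mm and grips with 20 to 120 N. Pads are 22 mm wide; open, the fingers measure 114 mm over their backs; the gripper's body (76 mm by 85 mm) begins 54 mm behind the grasp point. The pads swing forward as they close: fully open they stand 13 mm farther back than shut.
Start: joints at [-1.432, 0.313, 0.046, 1.304, 0, 1.431], TCP at [0.158, -0.553, 0.231] pointing down, gripper open.
Joint ranges: [-2.76, 2.76], [-0.86, 1.69], [-1.03, 1.26], [-2.2, 2.34], [-1.47, 1.5], [-3.14, 3.14]. Speed limits (rad/s): [2.57, 2.57, 3.14, 3.14, 3.14, 3.14].

INTERFACE

Orientations are given as a unit quaternion [w, x, y, z].
In Python, from workcell import env, cams, ticket, spotter gives the robot as it stands.
- The arm moves only by the tool jog_arm, never from a script. Its argument "increments" is a list that holds one entry, the list of rows, each a list of 7 numbers: the shift along the tool's x, y, z in units of 0.25 m (1.0 is 0.25 m), then the turn, a rotation vector about the tool's x, y, z in units of 180 degrees (1.0 is 180 degrees), then the closure in counts, from 0 (fully open) to 255 (shut). A call has 1 to 20 rows; each row shifts and turns the commanded pose from where the row before left it, along the tool's axes as they then stand; what a row does not reach is not made up. A row lasts 1/10 s, in which the tool goes at most 50 mm and 8.59 degrees, less where a joint would pass 70% of its speed; a pose out of reach is approached as far as the arm can. A call with a number of a shift or a turn outside -1 to 1 is refused whole. A call with a gripper value outside its range is refused whole. The fingers move at their own pace and stop on an object; "force" is the grip in N (left out, the last holds). Time passes only in rows, so rows that do not move let the fingers close. It gives the time, the measured TCP pose, the force, the opening and the grip force at its end, in the units of the state.
- env.get_state(): the state, without advancing time (a new reading comes with each control period).
- cams.read_camera(name): name is "side" or "top"; returns a dict with "pixels" (420x560x3 uint8, red, green, blue), "fx", "fy", "cx", "cy" (pixels), "k1" (the pictures are not rectified: a ray, as slopes to the right and down, at radius r is drawn at 1 + k1 r^2 times it, then the intrinsics apply), "xyz" and "attitude" of the camera in the world. Camera axes: x right, y down, z forward; pixel columns grow to the right and rows downward; lengths in m; the calibration is good to about 2 mm. A picture is of the moment at which its call begins. There is no depth.
- ticket.hand_in(): hands the job in; it is judged then, once.
Trained networks look in the newest picture that a camera, given by its name, has taken for a name from the list of things; names that differ only in an ending like _2 or _b are one class to them, and where a whole thing is asked for, a point or a joint stands for the part that bears it (a point fixed in the world has none). Each returns a list of dicts, best first, with "conf" (0 to 1); they miss things now and then, are a little off and sometimes report something else, mostly with a low value. They report only what shows in the picture. A call takes as long as a camera call. They do not tell look-alikes from the thing itself.
- spotter.find_in(target, camera): "uv" ([column, row] in pixels, amid what is visible of it).
- spotter.cut_out(target, camera): "region" (420x560 bool, what is visible of it) and "uv" ([column, row] in pixels, amid what is visible of it).
- spotter.landmark_of(target, camera): "uv" ([column, row] in pixels: a listed point, or the origin of a listed thing).
The state is a dict: "clock": time; "joint_pos": joint angles; "qvel": joint speeds; "tau": joint torques, N m; "tcp_pos": TCP position; "orientation": TCP orientation; "wrist_force": force on the tool from outside, world axes, zero at the start; "ft_torque": the same for the moment, N m; "finger_gap": finger opening in m; "grip_force": force on a finger pad.
Only numpy, scipy, OpenCV 4.12 (cv2) and the standard library are available. Lean on these libraries where they do the work, as an engineer would, in place of code of your own. Each camera call takes 0.05 s, during which the arm holds its last target. There are 200 camera calls.

TASK

The parcel scale rocks because its near right foot (under the red dot) is too short. Lay the thin or the thick packer, whichever suits the gap, flat on the bench under that foot, then slide the yellow wedge in on top of it until it is snug and the foot bears on it, gently and without jacking the scale up. Leave both in place, then press down on the red dot (a firm 10 to 20 N) to show that the scale no longer rocks, and leave the clutter on the bench alone.

Things in the scene. Friction and masses are not known exactly. Their poses are not given: they have to be found in the camera images.
- scale: Parcel scale, loose, about 5 kg. Steel deck 290 x 260 mm, top 62 mm above the bench; chassis underside 36 mm up; display (260 mm tall) at the far left corner. Origin on the bench under its middle; x points from its near edge (robot's side) to the far edge, y left, z up. Ball feet of 14 mm radius at x +-135, y +-115 mm, 10 mm inside the near edge. Over 35 N on the foot or 50 N on the deck does harm.
- foot_spot (a point): The point on the bench (height 0) straight below the centre of the short, near right foot (scale x -135, y -115 mm); axes as the scale's. The foot hangs over it with an unknown gap of 10 to 18 mm, different each time. Slide shims in along the scale's +x, from its near edge.
- press_spot (a point): Centre of the red dot (26 mm across) on the deck, 62 mm straight above foot_spot: where to press. The unshimmed scale stands level on its other three feet; 6 to 9 N here tips the short foot down onto the bench, sinking the dot by as much as the gap. Let go, it tips back level, but may have slid some mm.
- thin_packer_mid (a point): Centre of the blue flat packer, a plastic strip 90 x 30 x 6 mm (x along its length, y across, z up), loose on the bench, 40 g. It can be gripped across its 30 mm width with the fingertips just clear of the bench.
- thick_packer_mid (a point): Centre of the red flat packer, a plastic strip 90 x 30 x 10 mm (x along its length, y across, z up), loose on the bench, 40 g.
- wedge_lug (a point): Centre (11 mm above the underside) of the yellow wedge's grip lug, 22 long x 24 wide x 22 mm tall, at its thick end. x points to the thin nose, whose edge is 99 mm ahead of this point. Wedge loose, 50 g, 110 x 26 mm, underside flat; its top rises evenly from 2.5 mm at the nose to 11.3 mm at the lug. On the thin packer it fills gaps of 9 to 15 mm, on the thick one 13 to 19.
- thin_packer: The blue packer again; origin at the centre of its underside.
- thick_packer: The red packer again; origin at the centre of its underside.
- wedge: The yellow wedge again; origin at the middle of its underside, 44 mm ahead of the lug's centre.
- tape_roll: Bystander: roll of tape, 96 mm across, 48 mm tall. Origin under its centre.
- marker: Bystander: marker pen, 135 mm long along x, 17 mm thick. Origin under its middle.
- stapler: Bystander: stapler, 150 mm long along x, about 50 mm tall. Origin under its middle.
- mug: Bystander: blue mug, 80 mm across, 95 mm tall. Origin under its centre.
- screwdriver: Bystander: screwdriver lying along its x. Origin under its middle.
- carton: Bystander: small carton 120 x 90 x 80 mm. Origin under its centre.
- level: Bystander: small yellow spirit level, 150 mm long along y, 40 mm wide, 22 mm tall. Origin under its centre.
Mind the look-alikes: they are no part of the job. Of the things like the thin_packer, leave any that is green; of the rest the larger one is meant. Leave any green or purple look-alike of the thick_packer alone.

How it is judged:
On the way, in this order (a step that is already met when the one before it is completed fails the run):
1. a packer lies flat under the short foot, let go ((((x of foot_spot in the frame of thin_packer_mid between -0.036 and 0.036 m and y of foot_spot in the frame of thin_packer_mid between -0.012 and 0.012 m) and height (world z) of thin_packer_mid below 0.005 m and contact force between the fingers and thin_packer below 0.05 N and linear speed of thin_packer below 0.01 m/s) or ((x of foot_spot in the frame of thick_packer_mid between -0.036 and 0.036 m and y of foot_spot in the frame of thick_packer_mid between -0.012 and 0.012 m) and height (world z) of thick_packer_mid below 0.007 m and contact force between the fingers and thick_packer below 0.05 N and linear speed of thick_packer below 0.01 m/s))), for 0.2 s.
2. the wedge is slid in on the packer until the foot bears on it, with the packer still under the foot (x of foot_spot in the frame of wedge_lug between 0.03 and 0.096 m and y of foot_spot in the frame of wedge_lug between -0.012 and 0.012 m and contact force between scale and wedge above 0.3 N and (((x of foot_spot in the frame of thin_packer_mid between -0.036 and 0.036 m and y of foot_spot in the frame of thin_packer_mid between -0.012 and 0.012 m) and height (world z) of thin_packer_mid below 0.005 m and contact force between the fingers and thin_packer below 0.05 N and linear speed of thin_packer below 0.01 m/s) or ((x of foot_spot in the frame of thick_packer_mid between -0.036 and 0.036 m and y of foot_spot in the frame of thick_packer_mid between -0.012 and 0.012 m) and height (world z) of thick_packer_mid below 0.007 m and contact force between the fingers and thick_packer below 0.05 N and linear speed of thick_packer below 0.01 m/s)) and angle between scale's own z axis and vertical below 0.007 rad), for 0.2 s.
3. the robot lets go of the wedge and presses down on the corner with 9 N or more, and the scale does not rock (tilt below 0.4 degrees) (all of step 2 and contact force between the fingers and scale above 9 N and horizontal distance between the grasp point and press_spot below 0.035 m and contact force between the fingers and wedge below 0.05 N), for 0.2 s.
At the end, for the whole second after the job is handed in: A packer lies flat on the bench under the short foot (foot within 36 mm lengthwise, 12 mm sideways of its middle); the wedge on it carries the foot (0.3 N or more; foot 30 to 96 mm ahead of the lug's centre, 12 mm sideways); scale level within 0.006 rad, at rest; shims let go (x of foot_spot in the frame of wedge_lug between 0.03 and 0.096 m and y of foot_spot in the frame of wedge_lug between -0.012 and 0.012 m and contact force between scale and wedge above 0.3 N and (((x of foot_spot in the frame of thin_packer_mid between -0.036 and 0.036 m and y of foot_spot in the frame of thin_packer_mid between -0.012 and 0.012 m) and height (world z) of thin_packer_mid below 0.005 m and contact force between the fingers and thin_packer below 0.05 N and linear speed of thin_packer below 0.01 m/s) or ((x of foot_spot in the frame of thick_packer_mid between -0.036 and 0.036 m and y of foot_spot in the frame of thick_packer_mid between -0.012 and 0.012 m) and height (world z) of thick_packer_mid below 0.007 m and contact force between the fingers and thick_packer below 0.05 N and linear speed of thick_packer below 0.01 m/s)) and contact force between the fingers and wedge below 0.05 N and angle between scale's own z axis and vertical below 0.006 rad and linear speed of each of scale, wedge below 0.01 m/s); the robot touches nothing.
It fails at once if a wedge or packer is forced under or against the scale with more than 35 N (contact force between scale and wedge above 35 N or contact force between scale and thin_packer above 35 N or contact force between scale and thick_packer above 35 N).
It fails at once if the robot pushes on the scale with more than 50 N (contact force between the fingers and scale above 50 N).
It fails at once if the scale is shoved more than 40 mm (distance of foot_spot from where it was at the start of the episode above 0.04 m).
It fails at once if a bystander on the bench is moved more than 30 mm (distance of any of tape_roll, marker, stapler, mug, screwdriver, carton, level from where it was at the start of the episode above 0.03 m).
It also fails if it takes over 72 s, if anything falls off the work surface, if the arm or the gripper's body presses on something with over 40 N, if the wrist force passes 120 N, or if a joint passes its speed limit or range.

## Working session

There is one attempt and no reset: what is moved stays moved. The work goes in short steps, Python scripts to look and compute and a tool call to move; the robot and the scene stay as the last step left them, time stands still between calls to the robot, and variables do not carry over. Pictures are saved under pics/ and viewed, at most 10 in all, crops included, and the job is handed in when it is done.

Besides the shell and the picture viewer there is one more tool, called after ">>>" by a JSON object that holds its "name" and its "arguments". jog_arm: Moves the arm, as the interface text tells. Shifts and turns lie within -1 to 1; 1 stands for 0.25 m of shift or 180 degrees of turn. Its arguments: {"type":"object","properties":{"increments":{"type":"array"},"force":{"type":"number"}},"required":["increments"]}

```bash
mkdir -p pics; cat > h.py <<'E'
import numpy as np, cv2
from scipy.spatial.transform import Rotation as R
from workcell import env, cams, ticket, spotter
def rot(q): return R.from_quat([q[1],q[2],q[3],q[0]])
def cam(n, save=None):
    c=cams.read_camera(n)
    if save: cv2.imwrite(f'pics/{save}.png', np.ascontiguousarray(c['pixels'][:,:,::-1]))
    return c
def ray(c,uv):
    x=(uv[0]-c['cx'])/c['fx']; y=(uv[1]-c['cy'])/c['fy']
    d=np.hypot(x,y); r=d
    for _ in range(20): r=d/(1+c['k1']*r*r)
    s=r/d if d>0 else 1
    return rot(c['attitude']).apply([x*s,y*s,1.])
def at(c,uv,z):
    d=ray(c,uv); o=np.array(c['xyz']); return o+d*(z-o[2])/d[2]
def proj(c,p):
    v=rot(c['attitude']).inv().apply(np.array(p)-c['xyz']); x,y=v[:2]/v[2]
    f=1+c['k1']*(x*x+y*y); return np.array([c['cx']+c['fx']*x*f,c['cy']+c['fy']*y*f])
def mask_box(c,m,z):
    """min-area rectangle of the region back-projected to height z: centre, long, short, yaw"""
    cs,_=cv2.findContours(m.astype(np.uint8),cv2.RETR_EXTERNAL,cv2.CHAIN_APPROX_NONE)
    k=max(cs,key=cv2.contourArea)[:,0,:]
    P=np.array([at(c,u,z)[:2] for u in k])
    (cx,cy),(w,h),a=cv2.minAreaRect((P*1000).astype(np.float32))
    if w<h: w,h,a=h,w,a+90
    return np.round([cx,cy,w,h,(a+90)%180-90],1)
E
cat > look.py <<'E'
from h import *
for n in ['top','side']:
    c=cam(n,n+'0'); print(n,np.round(c['xyz'],3),c['fx'],c['k1'])
    for t,z in [('foot_spot',0),('press_spot',.062),('scale',0),('thin_packer_mid',.003),('thick_packer_mid',.005),('wedge_lug',.011),('wedge',0)]:
        for d in spotter.landmark_of(t,n)[:4]:
            print(' ',t,round(d['conf'],2),np.round(d['uv'],1),np.round(at(c,d['uv'],z)[:2]*1000,1))
    for t,z in [('thin_packer',.006),('thick_packer',.01),('wedge',.008)]:
        for d in spotter.cut_out(t,n)[:4]:
            m=d['region']; print(' cut',t,round(d['conf'],2),np.round(d['uv']),m.sum(),mask_box(c,m,z),c['pixels'][m].mean(0).astype(int))
    for t in ['tape_roll','marker','stapler','mug','screwdriver','carton','level']:
        d=spotter.landmark_of(t,n)
        if d: print(' by',t,round(d[0]['conf'],2),np.round(d[0]['uv']),np.round(at(c,d[0]['uv'],0)[:2]*1000))
s=env.get_state(); print(s['clock'],s['tcp_pos'],s['orientation'],s['finger_gap'],s['wrist_force'])
E
python3 look.py
```

```text
top [ 0.421 -0.016  1.355] 448.46330546187426 0.037564007556448835
  foot_spot 0.74 [277.  197.2] [598. -15.]
  press_spot 0.85 [274.9 195.8] [593.9  -8.9]
  scale 0.93 [238.7 154.9] [727.2 104.6]
  scale 0.41 [408.3 241.4] [ 469.6 -412.9]
  thin_packer_mid 0.62 [332.7 230.5] [ 498.8 -184.6]
  thin_packer_mid 0.57 [405.5 229.6] [ 504.9 -404.3]
  thick_packer_mid 0.67 [431.1 272.9] [ 377.  -477.3]
  thick_packer_mid 0.66 [276.7 196.7] [598.8 -14.1]
  thick_packer_mid 0.57 [441.4 229.8] [ 505.9 -511.6]
  thick_packer_mid 0.52 [369.8 239. ] [ 474.8 -295.9]
  wedge_lug 0.53 [409.8 244.2] [ 460.9 -414. ]
  wedge 0.54 [406.5 228.6] [ 508.2 -408.2]
 cut thin_packer 0.79 [333. 230.] 301 [ 502.9 -181.3   90.1   30.7  -10. ] [ 61 101 166]
 cut thin_packer 0.46 [312. 195.] 169 [ 609.3 -122.    69.1   22.9   48.7] [ 58  97 165]
 cut thick_packer 0.64 [366. 243.] 332 [ 471.7 -291.7   90.2   33.9   -8.2] [149  48  43]
 cut thick_packer 0.64 [440. 231.] 296 [ 505.1 -512.7   89.5   31.     6.1] [ 49 124  64]
 cut thick_packer 0.52 [433. 275.] 295 [ 371.3 -477.    89.7   31.1  -52.8] [111  62 131]
 c
[... 1595 characters left out ...]
90.1   42.7   -8.6] [143  26  20]
 cut thick_packer 0.45 [339. 148.] 140 [ 371.3 -477.5   98.9   41.   -54.4] [ 90  48 108]
 cut wedge 0.44 [307. 155.] 192 [ 510.9 -417.6  103.5   61.9    4.2] [163 156  35]
 cut wedge 0.33 [313. 173.] 193 [ 470.5 -296.5   91.3   44.2   -8.3] [144  35  28]
 by tape_roll 0.62 [302. 330.] [477. 344.]
 by marker 0.67 [340. 300.] [387. 246.]
 by stapler 0.62 [244. 363.] [602. 442.]
 by mug 0.8 [354. 338.] [356. 359.]
 by screwdriver 0.54 [249. 165.] [ 698. -351.]
 by level 0.57 [348. 179.] [ 346. -291.]
1.8 [ 0.15821115 -0.55282633  0.23131338] [ 3.36000681e-05  9.90300840e-01  1.38939719e-01 -3.49378267e-07] 0.08544553164184397 [0.72495607 0.15120229 0.13629232]
```

```bash
python3 - <<'E'
import cv2,numpy as np
a=cv2.imread('pics/top0.png')[110:310,200:470]; b=cv2.imread('pics/side0.png')[100:300,190:390]
a=cv2.resize(a,None,fx=2.96,fy=2.96,interpolation=cv2.INTER_CUBIC); 
b=cv2.resize(b,None,fx=3,fy=3,interpolation=cv2.INTER_CUBIC)
cv2.imwrite('pics/a.png',a);cv2.imwrite('pics/b.png',b)
E
```

```text
(no output)
```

View pics/a.png

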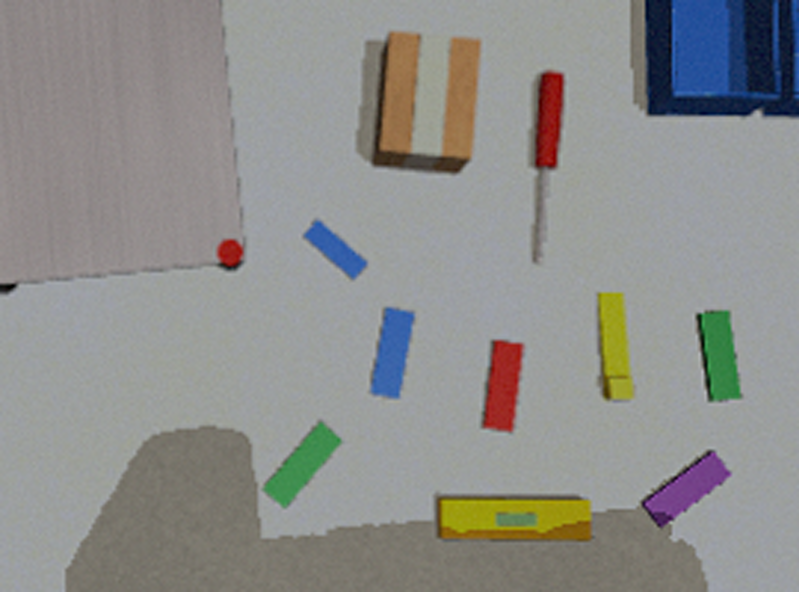

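View pics/b.png

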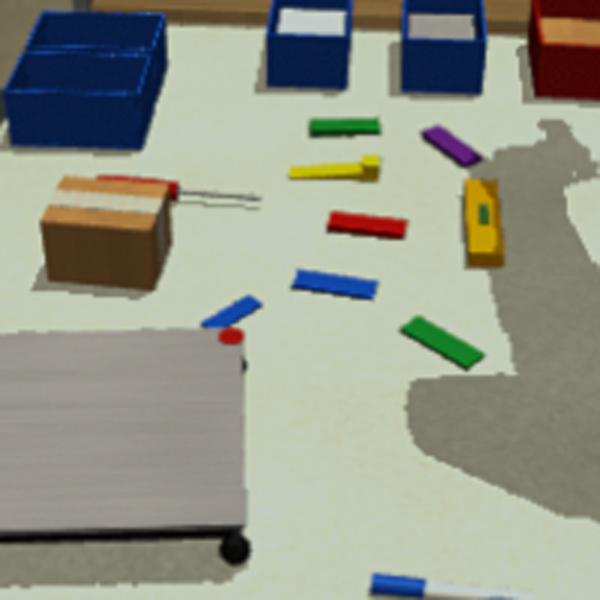

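```bash
cat > col.py <<'E'
from h import *
from scipy.optimize import least_squares
def blob(c,kind,near,rad=40):
    hsv=cv2.cvtColor(c['pixels'],cv2.COLOR_RGB2HSV); H,S,V=cv2.split(hsv)
    if kind=='red': m=((H<8)|(H>172))&(S>120)
    if kind=='blue': m=(H>100)&(H<125)&(S>110)
    if kind=='yellow': m=(H>22)&(H<36)&(S>120)
    n,l,st,ce=cv2.connectedComponentsWithStats(m.astype(np.uint8))
    i=1+min(range(n-1),key=lambda i:np.hypot(*(ce[i+1]-near))+(1000 if st[i+1][4]<15 else 0))
    return l==i,ce[i],st[i][4]
def tri(cs,uvs):
    f=lambda p:np.concatenate([proj(c,p)-u for c,u in zip(cs,uvs)])
    r=least_squares(f,[.5,0,.03]); return r.x,np.abs(r.fun).max()
E
python3 - <<'E'
from col import *
c=cam('top'); s=cam('side')
for k,u,v,z in [('red',(277,195),(267,212),.062),('blue',(333,230),(300,194),.006),('red',(368,240),(311,173),.01),('yellow',(406,227),(305,156),.008)]:
    m,a,n=blob(c,k,u); m2,b,n2=blob(s,k,v)
    print(k,a.round(1),n,b.round(1),n2,'tri',*[np.round(x*1000,1) for x in tri([c,s],[a,b])[:1]],'top@z',np.round(at(c,a,z)*1000,1),'side@z',np.round(at(s,b,z)*1000,1),mask_box(c,m,z),mask_box(s,m2,z))
m=spotter.cut_out('scale','top')[0]['region']
cc=np.arange(215,268); rr=[np.where(m[:,x])[0].max() for x in cc]
P=np.array([at(c,(x,y),.062)[:2] for x,y in zip(cc,rr)]); k=np.polyfit(P[:,1],P[:,0],1); print('near edge yaw',-np.degrees(np.arctan(k[0])))
yy=np.arange(115,188); xx=[np.where(m[y])[0].max() for y in yy]
P=np.array([at(c,(x,y),.062)[:2] for x,y in zip(xx,yy)]); k=np.polyfit(P[:,0],P[:,1],1); print('right edge yaw',np.degrees(np.arctan(k[0])))
st=env.get_state(); print(st['clock'],rot(st['orientation']).as_matrix().round(3))
E
```

```text
red [277.4 195. ] 60 [266.6 211.6] 38 tri [596.8 -16.1  63.7] top@z [596.2 -16.1  62. ] side@z [597.8 -18.3  62. ] [596.4 -16.4  23.5  20.4   0.9] [598.  -18.8  23.3  20.3 -84.3]
blue [332.1 228.6] 276 [301.3 194.3] 168 tri [ 503.8 -182.3    6.8] top@z [ 504.2 -182.4    6. ] side@z [ 503.5 -183.3    6. ] [ 504.2 -182.2   87.1   28.7  -10.3] [ 503.6 -183.6   88.6   33.4  -10.6]
red [369.5 239.8] 288 [312.  174.6] 171 tri [ 472.  -294.     9.4] top@z [ 472.3 -293.9   10. ] side@z [ 471.5 -293.1   10. ] [ 472.3 -293.9   88.5   29.3   -7.7] [ 472.1 -293.5   87.8   40.7   -7.1]
yellow [407.1 226.9] 321 [302.5 156.5] 172 tri [ 511.1 -406.9   10.6] top@z [ 512.6 -407.7    8. ] side@z [ 509.3 -410.7    8. ] [ 514.2 -407.3  106.9   28.1    4.7] [ 514.5 -417.1  110.7   48.2    4.2]
near edge yaw 5.474760697346013
right edge yaw 6.874208363986988
1.95 [[ 0.961  0.275  0.   ]
 [ 0.275 -0.961 -0.   ]
 [ 0.     0.    -1.   ]]
```

>>> {"name": "jog_arm", "arguments": {"increments": [[[0,0,0,0,0,0.0444,255],[0,0,0,0,0,0.0443,255],[0.11,-0.134,0,0,0,0,255],[0.11,-0.134,0,0,0,0,255],[0.11,-0.134,0,0,0,0,255],[0.11,-0.134,0,0,0,0,255],[0.11,-0.134,0,0,0,0,255],[0.11,-0.134,0,0,0,0,255],[0.11,-0.134,0,0,0,0,255],[0.11,-0.134,0,0,0,0,255],[0.11,-0.134,0,0,0,0,255],[0.11,-0.134,0,0,0,0,255],[0.11,-0.134,0,0,0,0,255],[0.11,-0.134,0,0,0,0,255],[0.11,-0.134,0,0,0,0,255],[0.11,-0.134,0,0,0,0,255],[0.11,-0.134,0,0,0,0,255],[0.11,-0.134,0,0,0,0,255],[0,0,0.1,0,0,0,255],[0,0,0.1,0,0,0,255]]]}}

```text
clock: 3.95
tcp_pos: [0.5997, -0.0153, 0.1811]
orientation: [0.0, 1.0, 0.002, 0.001]
wrist_force: [-0.2, -0.1, -0.6]
finger_gap: -0.0002
grip_force: 0.0
```

>>> {"name": "jog_arm", "arguments": {"increments": [[[0,0,0.16,0,0,0,255],[0,0,0.16,0,0,0,255],[0,0,0.08,0,0,0,255],[0,0,0,0,0,0,255],[0,0,0,0,0,0,255]]]}}

```text
clock: 4.45
tcp_pos: [0.5983, -0.0168, 0.0817]
orientation: [0.0, 1.0, 0.0, -0.0]
wrist_force: [0.5, 0.8, 0.2]
finger_gap: -0.0003
grip_force: 0.0
```

>>> {"name": "jog_arm", "arguments": {"increments": [[[0,0,0.04,0,0,0,255],[0,0,0.03,0,0,0,255],[0,0,0.016,0,0,0,255],[0,0,0.016,0,0,0,255],[0,0,0.016,0,0,0,255],[0,0,0,0,0,0,255],[0,0,0,0,0,0,255]]]}}

```text
clock: 5.15
tcp_pos: [0.5978, -0.0183, 0.053]
orientation: [0.001, 1.0, -0.0, -0.0]
wrist_force: [-5.0, -3.9, 8.3]
finger_gap: -0.0003
grip_force: 4.4
```

>>> {"name": "jog_arm", "arguments": {"increments": [[[0,0,0.004,0,0,0,255],[0,0,0.004,0,0,0,255],[0,0,0,0,0,0,255],[0,0,0,0,0,0,255]]]}}

```text
clock: 5.55
tcp_pos: [0.5976, -0.0187, 0.0511]
orientation: [0.002, 1.0, -0.001, -0.0]
wrist_force: [-4.7, -5.1, 8.5]
finger_gap: -0.0
grip_force: 4.6
```

>>> {"name": "jog_arm", "arguments": {"increments": [[[0,0,0.004,0,0,0,255],[0,0,0.004,0,0,0,255],[0,0,0,0,0,0,255],[0,0,0,0,0,0,255]]]}}

```text
clock: 5.95
tcp_pos: [0.5975, -0.0188, 0.0505]
orientation: [0.002, 1.0, -0.001, 0.0]
wrist_force: [-9.0, -5.4, 17.5]
finger_gap: -0.0001
grip_force: 9.2
```

>>> {"name": "jog_arm", "arguments": {"increments": [[[0,0,-0.04,0,0,0,255],[0,0,-0.16,0,0,0,255],[-0.0947,0.129,0,0,0,0,75],[-0.0947,0.129,0,0,0,0,75],[-0.0947,0.129,0,0,0,0,75],[-0.0947,0.129,0,0,0,0,75],[-0.0947,0.129,0,0,0,0,75],[0,0,0.1,0,0,0.0286,75],[0,0,0.1,0,0,0.0286,75],[0,0,0,0,0,0,75],[0,0,0,0,0,0,75]]]}}

```text
clock: 7.05
tcp_pos: [0.4796, -0.1779, 0.048]
orientation: [-0.0, 0.996, -0.089, -0.0]
wrist_force: [-0.2, 0.3, -0.7]
finger_gap: 0.0604
grip_force: 0.0
```

```bash
python3 - <<'E'
from col import *
c=cam('top','t1'); s=cam('side','s1')
for k,u,v,z in [('red',(277,195),(267,212),.062),('blue',(333,230),(300,194),.006)]:
    m,a,n=blob(c,k,u); m2,b,n2=blob(s,k,v)
    print(k,a.round(1),n,b.round(1),n2,'tri',*[np.round(x*1000,1) for x in tri([c,s],[a,b])[:1]],np.round(at(c,a,z)*1000,1))
im=cv2.imread('pics/s1.png')[130:280,220:370]; cv2.imwrite('pics/s1c.png',cv2.resize(im,None,fx=4,fy=4,interpolation=2))
st=env.get_state(); print(st['clock'],st['tcp_pos'],st['orientation'],st['finger_gap'],st['wrist_force'])
E
```

```text
red [277.1 194.8] 62 [266.5 211.6] 42 tri [597.  -15.4  64.5] [596.9 -15.4  62. ]
blue [332.  217.8] 47 [301.2 194.4] 171 tri [ 521.4 -181.4    8.6] [ 537.1 -182.1    6. ]
7.15 [ 0.48080072 -0.17829423  0.04900707] [ 4.22630100e-04  9.96061447e-01 -8.86606335e-02  8.41247472e-04] 0.06047977781757782 [-0.29553415 -0.74062774 -0.30335178]
```

View pics/s1c.png

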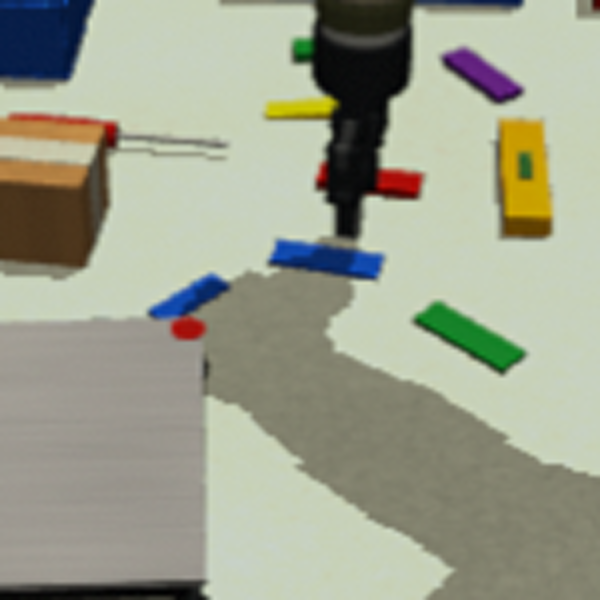

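>>> {"name": "jog_arm", "arguments": {"increments": [[[0,0,0.08,0,0,0,130],[0,0,0.08,0,0,0,130],[0,0,0.02,0,0,0,130],[0,0,0.004,0,0,0,130],[0,0,0,0,0,0,130],[0,0,0,0,0,0,130]]]}}

```text
clock: 7.75
tcp_pos: [0.4807, -0.1785, 0.0029]
orientation: [0.0, 0.996, -0.089, 0.001]
wrist_force: [0.8, 0.7, -0.2]
finger_gap: 0.0418
grip_force: 0.0
```

>>> {"name": "jog_arm", "arguments": {"increments": [[[0,0,0.008,0,0,0,130],[0,0,0,0,0,0,130],[0,0,0,0,0,0,130]]]}}

```text
clock: 8.05
tcp_pos: [0.4799, -0.1781, -0.0]
orientation: [0.0, 0.996, -0.09, 0.0]
wrist_force: [0.4, -0.6, 0.7]
finger_gap: 0.042
grip_force: 0.0
```

>>> {"name": "jog_arm", "arguments": {"increments": [[[0,0,0,0,0,0,255],[0,0,0,0,0,0,255],[0,0,0,0,0,0,255],[0,0,0,0,0,0,255],[0,0,0,0,0,0,255]]], "force": 30}}

```text
clock: 8.55
tcp_pos: [0.48, -0.1782, 0.0001]
orientation: [0.0, 0.996, -0.09, 0.0]
wrist_force: [-0.5, -0.0, 4.5]
finger_gap: 0.0286
grip_force: 30.1
```

>>> {"name": "jog_arm", "arguments": {"increments": [[[0,0,-0.04,0,0,0,255],[0,0,-0.08,0,0,0,255],[0,0,-0.04,0,0,0,255],[0,0,0,0,0,0,255]]]}}

```text
clock: 8.95
tcp_pos: [0.4811, -0.1788, 0.0414]
orientation: [0.001, 0.996, -0.09, 0.002]
wrist_force: [0.1, -0.1, -0.5]
finger_gap: 0.0286
grip_force: 29.7
```

>>> {"name": "jog_arm", "arguments": {"increments": [[[0,0,0,0,0,-0.0444,255],[0,0,0,0,0,-0.0444,255],[0.0325,-0.15,0,0,0,0,255],[0.0325,-0.15,0,0,0,0,255],[0.0325,-0.15,0,0,0,0,255],[0.0325,-0.15,0,0,0,0,255],[0,0,0,0,0,0,255],[0,0,0,0,0,0,255]]]}}

```text
clock: 9.75
tcp_pos: [0.4969, -0.0248, 0.0393]
orientation: [0.0, 0.999, 0.051, -0.0]
wrist_force: [0.9, -0.9, -0.3]
finger_gap: 0.0288
grip_force: 29.9
```

```bash
python3 - <<'E'
from col import *
c=cam('top','t2'); s=cam('side','s2')
st=env.get_state(); p=np.array(st['tcp_pos']); Rm=rot(st['orientation']); print(st['clock'],p,Rm.as_matrix()[:,0],st['finger_gap'])
q=p+np.array([.0249,.0025,0]); print('exp packer',q)
for cc,n,z in [(c,'top',p[2]+.006),(s,'side',p[2]+.006)]:
    m,a,k=blob(cc,'blue',proj(cc,q)); print(n,a.round(1),k,mask_box(cc,m,z))
    m,a,k=blob(cc,'red',(277,195) if n=='top' else (267,212)); print(n,k,np.round(at(cc,a,.062)*1000,1))
im=cv2.imread('pics/s2.png')[170:270,220:370]; cv2.imwrite('pics/s2c.png',cv2.resize(im,None,fx=5,fy=5,interpolation=2))
E
```

```text
9.85 [ 0.49715892 -0.0262154   0.03946714] [ 9.95119615e-01  9.86753682e-02 -3.50885291e-04] 0.02904489784549001
exp packer [ 0.52205892 -0.0237154   0.03946714]
top [313.1 193.9] 155 [ 603.7 -120.6   64.9   21.    49.2]
top 288 [ 470.3 -283.2   62. ]
side [287.9 215.9] 138 [535.7 -22.8  58.8  27.5   4. ]
side 38 [598.8 -18.1  62. ]
```

View pics/s2c.png

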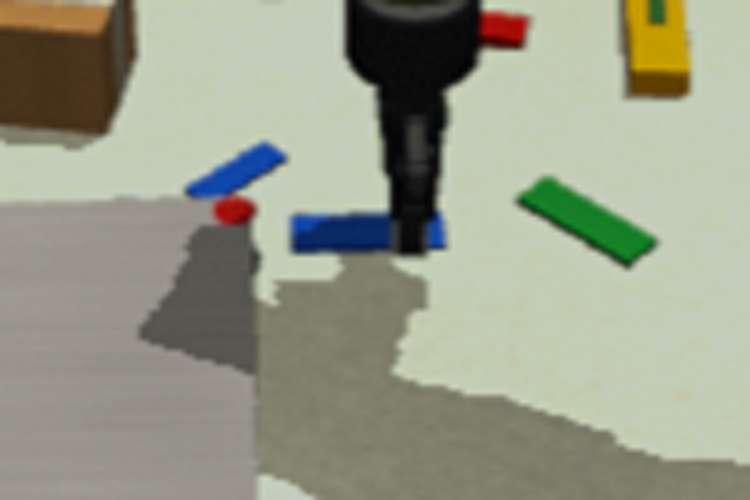

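>>> {"name": "jog_arm", "arguments": {"increments": [[[0,0,0.07,0,0,0,255],[0,0,0.06,0,0,0,255],[0,0,0.02,0,0,0,255],[0,0,0,0,0,0,255],[0.04,0,0,0,0,0,255],[0.04,0,0,0,0,0,255],[0.04,0,0,0,0,0,255],[0.04,0,0,0,0,0,255],[0.04,0,0,0,0,0,255],[0.04,0,0,0,0,0,255],[0,0,0.008,0,0,0,255],[0,0,0,0,0,0,255]]]}}

```text
clock: 11.05
tcp_pos: [0.5574, -0.0196, 0.0001]
orientation: [0.0, 0.999, 0.05, 0.0]
wrist_force: [0.7, 0.9, 0.8]
finger_gap: 0.0289
grip_force: 29.9
```

>>> {"name": "jog_arm", "arguments": {"increments": [[[0,0,0,0,0,0,130],[0,0,0,0,0,0,130],[0,0,0,0,0,0,130],[0,0,-0.08,0,0,0,130],[-0.12,0,-0.04,0,0,0,130],[-0.12,0,-0.1,0,0,0,130],[-0.12,0,-0.1,0,0,0,130],[-0.12,0.1,0,0,0,0,130],[0,0,0,0,0,0,130]]]}}

```text
clock: 11.95
tcp_pos: [0.4369, -0.0576, 0.0809]
orientation: [0.0, 0.999, 0.048, -0.001]
wrist_force: [-0.1, -0.0, -0.2]
finger_gap: 0.0419
grip_force: 0.0
```

```bash
python3 - <<'E'
from col import *
c=cam('top','t3'); s=cam('side','s3')
st=env.get_state(); print(st['clock'],st['tcp_pos'],st['wrist_force'])
for cc,n,p in [(c,'top',(282,212)),(s,'side',(277,222))]:
    m,a,k=blob(cc,'blue',p); print(n,a.round(1),k,mask_box(cc,m,.006))
    m,a,k=blob(cc,'red',(277,195) if n=='top' else (267,212)); print(n,k,np.round(at(cc,a,.062)*1000,1))
    m,a,k=blob(cc,'yellow',(407,227) if n=='top' else (302,156)); print(n,k,np.round(at(cc,a,.008)*1000,1),mask_box(cc,m,.008))
a=cv2.imread('pics/t3.png')[160:260,240:340];b=cv2.imread('pics/s3.png')[170:270,220:320]
cv2.imwrite('pics/c3.png',cv2.resize(np.hstack([a,b]),None,fx=4,fy=4,interpolation=2))
E
```

```text
12.05 [ 0.43977817 -0.05682214  0.08069168] [0.12857034 1.17157717 0.30233399]
top [278.5 207.8] 167 [565.9 -20.   57.8  27.2   0.9]
top 63 [596.7 -15.3  62. ]
top 322 [ 512.6 -407.6    8. ] [ 514.2 -407.1  107.    28.4    4.8]
side [278.9 226.5] 134 [562.5 -19.6  48.   31.7   4. ]
side 39 [598.5 -18.   62. ]
side 141 [ 518.7 -408.7    8. ] [ 521.7 -416.6   96.3   48.2    4.2]
```

View pics/c3.png

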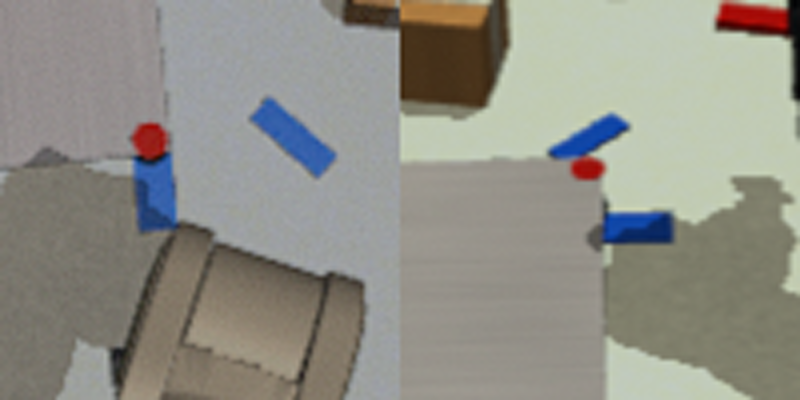

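```bash
python3 - <<'E'
from col import *
c=cam('top')
m,a,k=blob(c,'yellow',(407,227))
v,u=np.nonzero(m)
P=np.array([at(c,(x,y),.006)[:2]*1000 for x,y in zip(u,v)])
f=P[:,0]>485
k=np.polyfit(P[f,0],P[f,1],1); print('body yaw',np.degrees(np.arctan(k[0])),'y at lug x470',np.polyval(k,470),'nose max x',P[:,0].max(), 'min',P[:,0].min())
r=P[:,0]<480
L=np.array([at(c,(x,y),.022)[:2]*1000 for x,y in zip(u[r],v[r])]); print('lug top',L.mean(0),L.min(0),L.max(0))
E
```

```text
body yaw 3.0412123962695086 y at lug x470 -410.30543897605133 nose max x 567.2658080538262 min 461.4228588383424
lug top [ 469.92563493 -406.50857562] [ 460.9414602  -420.49290056] [ 479.06643008 -393.61698931]
```

>>> {"name": "jog_arm", "arguments": {"increments": [[[0,0,0,0,0,0.012,75],[0.0045,0.1766,0,0,0,0,75],[0.0045,0.1766,0,0,0,0,75],[0.0045,0.1766,0,0,0,0,75],[0.0045,0.1766,0,0,0,0,75],[0.0045,0.1766,0,0,0,0,75],[0.0045,0.1766,0,0,0,0,75],[0.0045,0.1766,0,0,0,0,75],[0.0045,0.1766,0,0,0,0,75],[0,0,0.1,0,0,0,75],[0,0,0,0,0,0,75],[0,0,0,0,0,0,75]]]}}

```text
clock: 13.3
tcp_pos: [0.4705, -0.4068, 0.0539]
orientation: [-0.002, 1.0, 0.031, -0.001]
wrist_force: [0.1, 0.4, 0.4]
finger_gap: 0.0603
grip_force: 0.0
```

>>> {"name": "jog_arm", "arguments": {"increments": [[[-0.004,0.008,0.06,0,0,0,75],[0,0,0.08,0,0,0,75],[0,0,0.04,0,0,0,75],[0,0,0,0,0,0,75],[0,0,0,0,0,0,255],[0,0,0,0,0,0,255],[0,0,0,0,0,0,255],[0,0,0,0,0,0,255],[0,0,0,0,0,0,255],[0,0,0,0,0,0,255]]], "force": 30}}

```text
clock: 14.3
tcp_pos: [0.4706, -0.4111, 0.0117]
orientation: [0.001, 1.0, 0.031, 0.001]
wrist_force: [0.4, 1.1, 6.7]
finger_gap: 0.023
grip_force: 30.2
```

>>> {"name": "jog_arm", "arguments": {"increments": [[[0,0,-0.06,0,0,0,255],[0,0,-0.1,0,0,0,255],[0,0,-0.08,0,0,0,255],[0,0,0,0,0,0,255],[0,0,0,0,0,0,255]]]}}

```text
clock: 14.8
tcp_pos: [0.47, -0.4106, 0.0704]
orientation: [0.0, 1.0, 0.031, 0.0]
wrist_force: [-0.4, -0.2, -1.2]
finger_gap: 0.023
grip_force: 29.5
```

```bash
python3 - <<'E'
from col import *
c=cam('top','t4'); s=cam('side','s4')
st=env.get_state(); p=np.array(st['tcp_pos']); X=rot(st['orientation']).as_matrix()[:,0]; print(st['clock'],p,X.round(3),st['finger_gap'],st['wrist_force'])
q=p+X*.06
for cc,n in [(c,'top'),(s,'side')]:
    m,a,k=blob(cc,'yellow',proj(cc,q)); B=mask_box(cc,m,p[2]-.009+.006); print(n,a.round(1),k,B,'nose',B[0]+B[2]/2-p[0]*1000)
a=cv2.imread('pics/t4.png')[190:270,350:470];b=cv2.imread('pics/s4.png')[110:190,240:360]
cv2.imwrite('pics/c4.png',cv2.resize(np.hstack([a,b]),None,fx=3.3,fy=3.3,interpolation=2))
E
```

```text
14.9 [ 0.46923966 -0.40977098  0.06904481] [ 0.998  0.062 -0.001] 0.023273230530384877 [-0.35250636 -0.1313886  -0.12425714]
top [412.4 220.8] 247 [ 525.1 -407.6   83.8   26.8    2.3] nose 97.76034357440608
side [301.  143.1] 131 [ 514.4 -411.4  103.1   35.1    4.3] nose 96.71034357440601
```

View pics/c4.png

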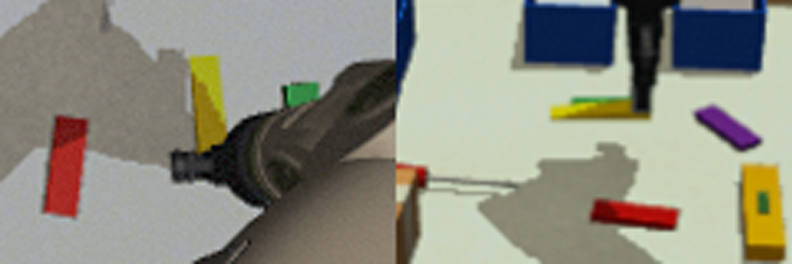

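>>> {"name": "jog_arm", "arguments": {"increments": [[[0,0,0,0,0,-0.0122,255],[0.0071,-0.1688,0,0,0,0,255],[0.0071,-0.1688,0,0,0,0,255],[0.0071,-0.1688,0,0,0,0,255],[0.0071,-0.1688,0,0,0,0,255],[0.0071,-0.1688,0,0,0,0,255],[0.0071,-0.1688,0,0,0,0,255],[0.0071,-0.1688,0,0,0,0,255],[0.0071,-0.1688,0,0,0,0,255],[0.0071,-0.1688,0,0,0,0,255],[0,0,0.09,0,0,0,255],[0,0,0.07,0,0,0,255],[0,0,0,0,0,0,255],[0,0,0,0,0,0,255]]]}}

```text
clock: 16.3
tcp_pos: [0.4469, -0.0307, 0.0296]
orientation: [-0.0, 0.999, 0.05, -0.001]
wrist_force: [-0.3, 0.3, 0.5]
finger_gap: 0.0233
grip_force: 29.7
```

```bash
python3 - <<'E'
from col import *
c=cam('top','t5'); s=cam('side','s5')
st=env.get_state(); p=np.array(st['tcp_pos']); X=rot(st['orientation']).as_matrix()[:,0]; print(st['clock'],p,X.round(3),st['finger_gap'],st['wrist_force'])
q=p+X*.06; z=p[2]-.0115
for cc,n in [(c,'top'),(s,'side')]:
    m,a,k=blob(cc,'yellow',proj(cc,q)); print(n,a.round(1),k,mask_box(cc,m,z+.006))
    m,a,k=blob(cc,'blue',(278,208) if n=='top' else (279,226)); print(n,a.round(1),k,mask_box(cc,m,.006))
    m,a,k=blob(cc,'red',(277,195) if n=='top' else (267,212)); print(n,k,np.round(at(cc,a,.062)*1000,1))
b=cv2.imread('pics/s5.png')[190:250,240:360]
cv2.imwrite('pics/c5.png',cv2.resize(b,None,fx=6.5,fy=6.5,interpolation=2))
E
```

```text
16.4 [ 0.44822682 -0.03131708  0.03066725] [0.995 0.099 0.   ] 0.0227928593065951 [ 0.00570401  0.27361455 -0.48043544]
top [280.6 215.8] 24 [539.4 -25.9  18.1  11.7  79.5]
top [278.3 206.4] 140 [570.3 -19.3  47.2  28.5   5.3]
top 63 [596.7 -15.3  62. ]
side [301.5 221.1] 235 [492.6 -28.  105.9  34.7   7. ]
side [278.4 226.5] 120 [562.5 -19.6  48.   31.7   4. ]
side 38 [598.3 -17.6  62. ]
```

View pics/c5.png

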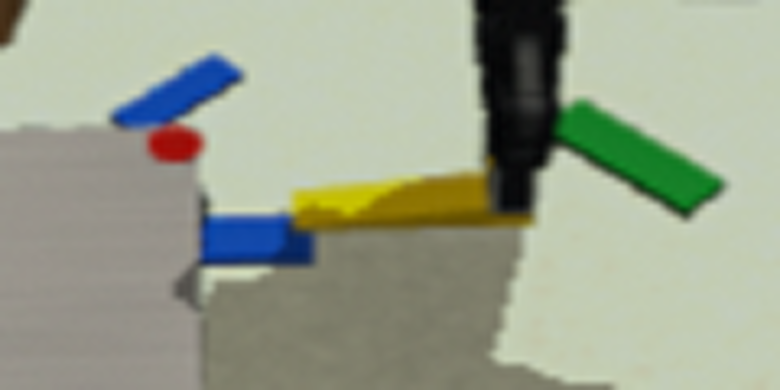

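>>> {"name": "jog_arm", "arguments": {"increments": [[[0.05,0,0,0,0,0,255],[0.05,0,0,0,0,0,255],[0,0,0.024,0,0,0,255],[0,0,0.012,0,0,0,255],[0,0,0,0,0,0,255],[0,0,0,0,0,0,255]]]}}

```text
clock: 17.0
tcp_pos: [0.472, -0.0283, 0.0209]
orientation: [-0.0, 0.999, 0.05, -0.001]
wrist_force: [-1.2, -0.4, -0.7]
finger_gap: 0.023
grip_force: 29.7
```

>>> {"name": "jog_arm", "arguments": {"increments": [[[0,0,0.008,0,0,0,255],[0,0,0,0,0,0,255],[0,0,0,0,0,0,255]]]}}

```text
clock: 17.3
tcp_pos: [0.4727, -0.0284, 0.0193]
orientation: [0.0, 0.999, 0.05, 0.0]
wrist_force: [0.6, -0.5, -0.4]
finger_gap: 0.0231
grip_force: 29.7
```

>>> {"name": "jog_arm", "arguments": {"increments": [[[0,0,0.006,0,0,0,255],[0,0,0,0,0,0,255],[0,0,0,0,0,0,255]]]}}

```text
clock: 17.6
tcp_pos: [0.4728, -0.0285, 0.0178]
orientation: [0.0, 0.999, 0.05, -0.0]
wrist_force: [0.2, -0.3, 0.2]
finger_gap: 0.0235
grip_force: 29.7
```

>>> {"name": "jog_arm", "arguments": {"increments": [[[0,0,0.004,0,0,0,255],[0,0,0,0,0,0,255],[0,0,0,0,0,0,255]]]}}

```text
clock: 17.9
tcp_pos: [0.4728, -0.0285, 0.017]
orientation: [0.0, 0.999, 0.05, 0.0]
wrist_force: [-1.0, -0.2, 3.1]
finger_gap: 0.0231
grip_force: 30.1
```

```bash
python3 - <<'E'
from col import *
s=cam('side','s6'); c=cam('top','t6')
st=env.get_state(); print(st['clock'],st['tcp_pos'],st['wrist_force'],st['ft_torque'])
b=cv2.imread('pics/s6.png')[195:245,250:340]
cv2.imwrite('pics/c6.png',cv2.resize(b,None,fx=8,fy=8,interpolation=2))
E
```

```text
18.0 [ 0.47278115 -0.02848363  0.01692373] [-2.11950111 -0.20695314  2.961415  ] [-0.01171921  0.13728773 -0.01674982]
```

View pics/c6.png

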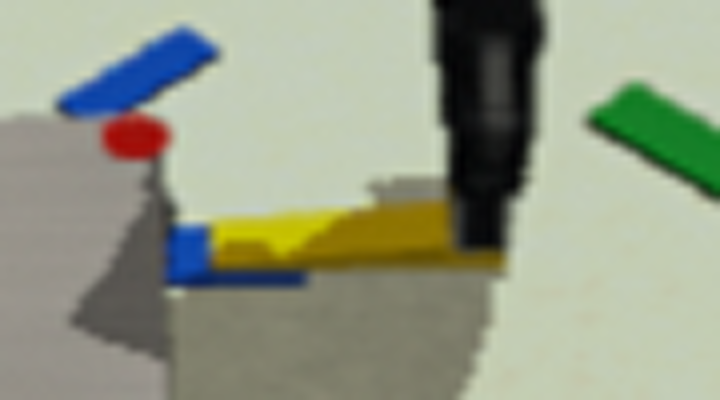

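>>> {"name": "jog_arm", "arguments": {"increments": [[[0.03,0,-0.002,0,0,0,255],[0.05,0,0,0,0,0,255],[0.05,0,0,0,0,0,255],[0.04,0,0,0,0,0,255],[0,0,0,0,0,0,255],[0,0,0,0,0,0,255]]]}}

```text
clock: 18.6
tcp_pos: [0.5169, -0.0243, 0.0176]
orientation: [0.0, 0.999, 0.05, 0.001]
wrist_force: [2.2, -0.5, 1.8]
finger_gap: 0.0233
grip_force: 29.9
```

>>> {"name": "jog_arm", "arguments": {"increments": [[[0.012,0,0,0,0,0,255],[0.012,0,0,0,0,0,255],[0,0,0,0,0,0,255],[0,0,0,0,0,0,255]]]}}

```text
clock: 19.0
tcp_pos: [0.5181, -0.0238, 0.0175]
orientation: [0.0, 0.999, 0.05, -0.003]
wrist_force: [-7.8, -2.1, 12.8]
finger_gap: 0.0228
grip_force: 31.2
```

>>> {"name": "jog_arm", "arguments": {"increments": [[[0.012,0,0,0,0,0,255],[0,0,0,0,0,0,255],[0,0,0,0,0,0,255]]]}}

```text
clock: 19.3
tcp_pos: [0.5198, -0.0235, 0.0175]
orientation: [0.0, 0.999, 0.05, -0.004]
wrist_force: [-12.2, -2.2, 16.1]
finger_gap: 0.023
grip_force: 31.5
```

```bash
python3 - <<'E'
from col import *
s=cam('side','s7'); c=cam('top','t7')
st=env.get_state(); p=np.array(st['tcp_pos']); print(st['clock'],p,st['wrist_force'],st['ft_torque'])
for cc,n in [(c,'top'),(s,'side')]:
    m,a,k=blob(cc,'red',(277,195) if n=='top' else (267,212)); print(n,k,np.round(at(cc,a,.062)*1000,1))
    m,a,k=blob(cc,'yellow',(278,205) if n=='top' else (285,224)); print(n,a.round(1),k,mask_box(cc,m,.014))
    m,a,k=blob(cc,'blue',(278,208) if n=='top' else (279,226)); print(n,a.round(1),k,mask_box(cc,m,.006))
b=cv2.imread('pics/s7.png')[195:245,240:330]
cv2.imwrite('pics/c7.png',cv2.resize(b,None,fx=8,fy=8,interpolation=2))
E
```

```text
19.4 [ 0.51983245 -0.02348905  0.01752366] [-11.11906176  -2.01952619  15.96002608] [-0.4014349   2.18149975 -0.04240089]
top 286 [ 470.5 -283.2   62. ]
top [373.  284.7] 614 [ 340.8 -304.6  147.2   37.8  -89.1]
top [314.7 195. ] 123 [ 609.3 -124.    66.9   21.3   49.8]
side 37 [598.5 -17.9  62. ]
side [282.1 224.7] 177 [550.6 -22.6  76.9  36.4   4. ]
side [278.8 229.5] 33 [561.2  -6.   47.3   4.5   4. ]
```

View pics/c7.png

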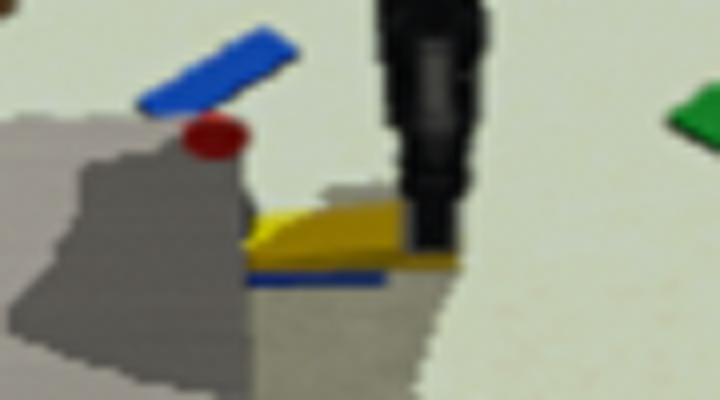

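>>> {"name": "jog_arm", "arguments": {"increments": [[[-0.008,0,-0.004,0,0,0,255],[0,0,0,0,0,0,255],[0,0,0,0,0,0,255]]]}}

```text
clock: 19.7
tcp_pos: [0.5208, -0.0234, 0.0177]
orientation: [-0.0, 0.999, 0.05, -0.001]
wrist_force: [-3.1, -0.8, 2.3]
finger_gap: 0.0231
grip_force: 29.9
```

>>> {"name": "jog_arm", "arguments": {"increments": [[[0,0,0,0,0,0,140],[0,0,0,0,0,0,140],[0,0,0,0,0,0,140],[0,0,-0.04,0,0,0,140],[0,0,-0.08,0,0,0,140],[-0.1,0,-0.16,0,0,0,140],[-0.1,0,-0.08,0,0,0,255],[-0.1,0.1,0,0,0,0,255],[0,0,0,0,0,0,255],[0,0,0,0,0,0,255]]]}}

```text
clock: 20.7
tcp_pos: [0.4502, -0.0563, 0.1092]
orientation: [0.0, 0.999, 0.049, 0.001]
wrist_force: [-0.7, 0.0, 0.4]
finger_gap: -0.0001
grip_force: 0.0
```

```bash
python3 - <<'E'
from col import *
s=cam('side','s8'); c=cam('top','t8')
st=env.get_state(); p=np.array(st['tcp_pos']); print(st['clock'],p,st['wrist_force'],st['orientation'])
for cc,n in [(c,'top'),(s,'side')]:
    m,a,k=blob(cc,'red',(277,195) if n=='top' else (267,212)); print(n,k,np.round(at(cc,a,.062)*1000,1))
    m,a,k=blob(cc,'yellow',(278,205) if n=='top' else (285,224)); print(n,a.round(1),k,mask_box(cc,m,.014))
a=cv2.imread('pics/t8.png')[180:240,240:330];b=cv2.imread('pics/s8.png')[190:250,240:330]
cv2.imwrite('pics/c8.png',cv2.resize(np.hstack([a,b]),None,fx=4.4,fy=4.4,interpolation=2))
E
```

```text
20.8 [ 0.45061247 -0.05577514  0.10860015] [ 0.25145513 -0.09298648 -0.14102848] [7.47052946e-05 9.98748690e-01 5.00080848e-02 4.89928417e-04]
top 62 [596.9 -15.4  62. ]
top [278.2 207.4] 115 [562.1 -20.   63.5  21.1   0.9]
side 39 [598.5 -18.   62. ]
side [284.7 224. ] 227 [549.3 -27.3  74.9  45.8   4. ]
```

View pics/c8.png

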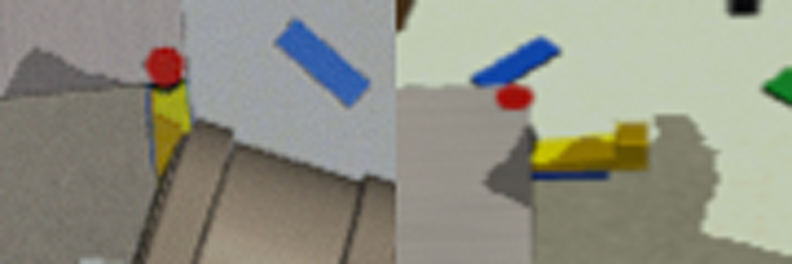

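>>> {"name": "jog_arm", "arguments": {"increments": [[[0.15,-0.025,0,0,0,0,255],[0.15,-0.025,0,0,0,0,255],[0.15,-0.025,0,0,0,0,255],[0.15,-0.025,0,0,0,0,255],[0,0,0.1,0,0,0,255],[0,0,0.06,0,0,0,255],[0,0,0,0,0,0,255],[0,0,0,0,0,0,255]]]}}

```text
clock: 21.6
tcp_pos: [0.5966, -0.0154, 0.0677]
orientation: [-0.0, 0.999, 0.05, -0.001]
wrist_force: [1.5, 0.6, 0.1]
finger_gap: -0.0001
grip_force: 0.0
```

>>> {"name": "jog_arm", "arguments": {"increments": [[[0,0,0.012,0,0,0,255],[0,0,0.01,0,0,0,255],[0,0,0,0,0,0,255],[0,0,0,0,0,0,255]]]}}

```text
clock: 22.0
tcp_pos: [0.5968, -0.0161, 0.0632]
orientation: [0.0, 0.999, 0.05, 0.0]
wrist_force: [-0.5, 0.0, -0.2]
finger_gap: 0.0001
grip_force: 0.0
```

>>> {"name": "jog_arm", "arguments": {"increments": [[[0,0,0.006,0,0,0,255],[0,0,0,0,0,0,255],[0,0,0,0,0,0,255]]]}}

```text
clock: 22.3
tcp_pos: [0.5968, -0.0161, 0.0614]
orientation: [0.0, 0.999, 0.05, 0.0]
wrist_force: [-0.2, 0.4, 0.8]
finger_gap: -0.0001
grip_force: 0.3
```

>>> {"name": "jog_arm", "arguments": {"increments": [[[0,0,0.002,0,0,0,255],[0,0,0,0,0,0,255],[0,0,0,0,0,0,255]]]}}

```text
clock: 22.6
tcp_pos: [0.5968, -0.0161, 0.0613]
orientation: [0.0, 0.999, 0.05, 0.0]
wrist_force: [-1.5, -0.1, 5.9]
finger_gap: -0.0004
grip_force: 2.7
```

>>> {"name": "jog_arm", "arguments": {"increments": [[[0,0,0.003,0,0,0,255],[0,0,0,0,0,0,255],[0,0,0,0,0,0,255]]]}}

```text
clock: 22.9
tcp_pos: [0.5968, -0.0162, 0.0612]
orientation: [0.0, 0.999, 0.05, 0.0]
wrist_force: [-1.8, -0.5, 9.1]
finger_gap: 0.0003
grip_force: 4.8
```

>>> {"name": "jog_arm", "arguments": {"increments": [[[0,0,0.0015,0,0,0,255],[0,0,0,0,0,0,255],[0,0,0,0,0,0,255],[0,0,0,0,0,0,255]]]}}

```text
clock: 23.3
tcp_pos: [0.5968, -0.0162, 0.0612]
orientation: [0.0, 0.999, 0.05, 0.001]
wrist_force: [-2.8, 0.4, 10.7]
finger_gap: -0.0001
grip_force: 5.8
```

>>> {"name": "jog_arm", "arguments": {"increments": [[[0,0,0.004,0,0,0,255],[0,0,0,0,0,0,255],[0,0,0,0,0,0,255],[0,0,0,0,0,0,255],[0,0,0,0,0,0,255]]]}}

```text
clock: 23.8
tcp_pos: [0.5969, -0.0161, 0.0611]
orientation: [0.0, 0.999, 0.05, 0.001]
wrist_force: [-5.3, 0.8, 16.7]
finger_gap: -0.0001
grip_force: 8.5
```

>>> {"name": "jog_arm", "arguments": {"increments": [[[0,0,-0.02,0,0,0,255],[0,0,-0.14,0,0,0,255],[-0.107,0,0,0,0,0,255],[-0.107,0,0,0,0,0,255],[-0.107,0,0,0,0,0,255],[-0.107,0,0,0,0,0,255],[0,0,0.12,0,0,0,255],[0,0,0.12,0,0,0,255],[0,0,0.1,0,0,0,255],[0,0,0.018,0,0,0,255],[0,0,0,0,0,0,255],[0,0,0,0,0,0,255]]]}}

```text
clock: 25.0
tcp_pos: [0.491, -0.0268, 0.01]
orientation: [0.0, 0.999, 0.05, 0.001]
wrist_force: [0.2, 0.4, 0.2]
finger_gap: 0.0001
grip_force: 0.0
```

>>> {"name": "jog_arm", "arguments": {"increments": [[[0.012,0,0,0,0,0,255],[0.012,0,0,0,0,0,255],[0,0,0,0,0,0,255],[0,0,0,0,0,0,255]]]}}

```text
clock: 25.4
tcp_pos: [0.4966, -0.0261, 0.0096]
orientation: [0.0, 0.999, 0.05, 0.0]
wrist_force: [0.1, -0.3, -0.4]
finger_gap: 0.0
grip_force: 0.0
```

>>> {"name": "jog_arm", "arguments": {"increments": [[[0.01,0,0,0,0,0,255],[0,0,0,0,0,0,255],[0,0,0,0,0,0,255]]]}}

```text
clock: 25.7
tcp_pos: [0.4987, -0.0258, 0.0091]
orientation: [0.0, 0.999, 0.05, 0.0]
wrist_force: [-0.0, 0.7, -0.6]
finger_gap: 0.0002
grip_force: 0.0
```

>>> {"name": "jog_arm", "arguments": {"increments": [[[0.004,0,0,0,0,0,255],[0,0,0,0,0,0,255],[0,0,0,0,0,0,255]]]}}

```text
clock: 26.0
tcp_pos: [0.4988, -0.0258, 0.009]
orientation: [0.0, 0.999, 0.05, -0.001]
wrist_force: [-3.2, -0.4, 2.2]
finger_gap: 0.0003
grip_force: 1.9
```

>>> {"name": "jog_arm", "arguments": {"increments": [[[0.004,0,0,0,0,0,255],[0,0,0,0,0,0,255],[0,0,0,0,0,0,255]]]}}

```text
clock: 26.3
tcp_pos: [0.4993, -0.0256, 0.0089]
orientation: [-0.0, 0.999, 0.05, -0.001]
wrist_force: [-6.0, -1.1, 3.8]
finger_gap: -0.0005
grip_force: 2.6
```

>>> {"name": "jog_arm", "arguments": {"increments": [[[-0.02,0,0,0,0,0,255],[-0.1,0,0,0,0,0,255],[-0.1,0,-0.1,0,0,0,255],[0,0,-0.18,0,0,0,255],[0,0,-0.18,0,0,0,255],[0,0,0,0,0,0,255],[0,0,0,0,0,0,255],[0,0,0,0,0,0,255]]]}}

```text
clock: 27.1
tcp_pos: [0.4456, -0.031, 0.1234]
orientation: [-0.0, 0.999, 0.05, -0.0]
wrist_force: [-0.7, 0.6, -0.0]
finger_gap: 0.0001
grip_force: 0.0
```

```bash
python3 - <<'E'
from col import *
s=cam('side','s9'); c=cam('top','t9')
for cc,n in [(c,'top'),(s,'side')]:
    m,a,k=blob(cc,'red',(277,195) if n=='top' else (267,212)); print(n,k,np.round(at(cc,a,.062)*1000,1))
    m,a,k=blob(cc,'yellow',(278,205) if n=='top' else (285,224)); print(n,a.round(1),k,mask_box(cc,m,.014))
print(env.get_state()['clock'],ticket.hand_in())
E
```

```text
top 61 [597.1 -15.3  62. ]
top [278.6 206.2] 105 [569.6 -18.4  48.4  24.1   0.8]
side 38 [598.8 -18.1  62. ]
side [284.6 223.9] 221 [550.6 -27.3  77.4  45.8   4. ]
the job is handed in; nothing more can be done
27.2 None
```

The job is handed in at 27 s and no verdict came back: the gap measured about 11 mm, so the thin blue packer is flat under the short foot with the yellow wedge snug on top, the corner held at about 17 N without sinking, and the wedge did not give when re-pushed at 6 N.

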